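# Draw the bottle stopper to its band and hold it for wiping

### The arm

A 7-joint arm with a two-finger parallel gripper is mounted at the origin on the work surface. World frame = base frame: x ahead of the robot, y to its left, z up, the work surface at z = 0. Lengths are in m, angles in rad, forces in N, time in s.
With the tool pointing down it reaches from about 0.4 to 0.85 m from the base axis. Payload 6.9 kg.
Tool frame: the origin (TCP) lies midway between the tips of the shut fingers; the grasp point (between the pads) lies behind it (ctrl.pinch_z is the z of the grasp point in the tool frame, in m); z points along the fingers, y is the line along which they close (so a half turn about z gives the same grasp; the last joint's range is limited). The gripper opens to 85 mm and grips with 20 to 120 N. Pads are 22 mm wide; open, the fingers measure 114 mm over their backs; the gripper's body (76 mm by 85 mm) begins 54 mm behind the grasp point. The pads swing forward as they close: fully open they stand 13 mm farther back than shut.
Start: joints at [1.454, 0.507, -0.238, 1.5, 0.126, 1.149, -0.155], TCP at [0.138, -0.61, 0.231] pointing down, gripper open.
Joint ranges: [-3.08, 3.08], [-0.24, 2.05], [-1.43, 1.35], [0, 2.5], [-1.52, 4.66], [0.17, 1.96], [-2.89, 2.89]. Speed limits (rad/s): [2.39, 2.39, 3.14, 3.14, 3.14, 3.14, 3.14].

### API

Orientations are given as a unit quaternion [w, x, y, z].
In Python, from station import ctrl, get_state, vision, ticket, models gives the robot as it stands. Calls block until the motion is done:
- ctrl.movep(position, orientation): joint-space move of the TCP to a pose.
- ctrl.movel(position, frame=None, max_speed=0.15): straight line of the TCP; frame=None keeps the orientation; max_speed is the mean speed in m/s.
- ctrl.set_joints(angles): joint-space move.
- ctrl.ungrasp() and ctrl.close_gripper(force=None): open the fingers fully, or close them until they stop; force is the grip in N (None keeps the last).
- ctrl.pause(seconds).
- ctrl.ik(position, orientation): joint angles nearest the present ones, or None.
- get_state(): the state.
- vision.grab_frame(name): name is "scene" or "side" or "wrist"; returns (picture, depth): 400x640x3 uint8, blue, green, red; 400x640 float32, m along the optical axis (not along the pixel's ray), 0 where there is no reading.
- vision.camera_info(name): a dict with "mtx" (3x3 intrinsics, pixels), "R" (3x3) and "t" (3): a world point X has camera coordinates R X + t; the wrist camera has in their place "hand_eye" (4x4, takes a point from camera to tool coordinates, whose origin is the TCP and whose axes are the flange's). Camera axes: x right, y down, z forward; pixel columns grow to the right and rows downward; lengths in m; the calibration is good to about 2 mm. A picture is of the moment at which its call begins: read the wrist's pose just before it. camera_info takes no time and is no camera call.
A pose or a line that the arm cannot do raises ctrl.Unreachable and nothing moves.
- ticket.close_job(): hands the job in; it is judged then, once.
Trained networks look in the newest picture that a camera, given by its name, has taken for a name from the list of things; names that differ only in an ending like _2 or _b are one class to them, and where a whole thing is asked for, a point or a joint stands for the part that bears it (a point fixed in the world has none). Each returns a list of dicts, best first, with "p" (0 to 1); they miss things now and then, are a little off and sometimes report something else, mostly with a low value. They report only what shows in the picture. A call takes as long as a camera call. They do not tell look-alikes from the thing itself.
- models.recognise(camera, target): "point" ([column, row] in pixels, amid what is visible of it).
- models.masks_of(camera, target): "mask" (400x640 bool, what is visible of it) and "point" ([column, row] in pixels, amid what is visible of it).
The state is a dict: "time": time; "qpos": joint angles; "qd": joint speeds; "tau": joint torques, N m; "tcp_pos": TCP position; "eef_rot": TCP orientation; "contact_force": force on the tool from outside, world axes, zero at the start; "wrist_torque": the same for the moment, N m; "width": finger opening in m; "gripper_force": force on a finger pad.
Only numpy, scipy, OpenCV 4.12 (cv2) and the standard library are available. Lean on these libraries where they do the work, as an engineer would, in place of code of your own. Each camera call takes 0.05 s, during which the arm holds its last target. There are 200 camera calls.

### The job

I want to wipe the dust off the stopper's stem: take the white cap of the cobalt bottle's stopper in a light grip and draw it straight up until the whole orange band on the stem has just come clear of the glass rim (clear by less than the band's own width), then finish while still holding it there. Do not crush the cap, pull the stopper right out, or lift, tip or drag the loosely standing bottle, and leave the mug, the photo holder and the toy car where they are.

Things in the scene. Friction and masses are not known exactly. Their poses are not given: they have to be found in the camera images.
- bottle: Cobalt-blue glass bottle, 84 mm diameter, 152 mm tall, about 0.7 to 1 kg, standing loose and upright on the shelf. Origin at the centre of its underside, z up. Above 112 mm it is a narrow neck, 28 mm diameter (33 mm at the lip), with a bore of 16 mm diameter along its z axis; a springy cork liner in the bore drags on the stopper's stem with about 2 to 4 N, so a straight slow pull leaves the bottle standing.
- bottle_rim (a point): Centre of the bottle's mouth, on the plane of the glass rim, 152 mm above the bottle's underside; z along the bore, up.
- stopper: One-piece plastic stopper, 0.05 kg, loose in the bottle's bore. Origin at the lower end of its stem, z up along the stem. Stem 15 mm diameter, 90 mm long, its lowest 14 mm cork; above it a round white cap, 26 mm diameter, 46 mm tall. Pushed home the cap's underside rests on the rim; it starts 0 to 10 mm above that. The cap is light plastic: squeezing it with more than about 70 N per finger counts as crushing it; 20 to 40 N is plenty.
- stopper_cap (a point): Point on the stopper's axis inside the cap where it is best pinched, 28 mm above the cap's underside and 18 mm below its top.
- stopper_band (a point): Centre of the stem at the lower edge of the orange band; the band is 15 mm wide and reaches from here up to 28 mm below the cap's underside (this edge is 43 mm below the cap's underside, 47 mm above the stem's lower end). Hidden inside the neck at the start; it must end 0 to 15 mm above the rim.
- mug: Bystander: white stoneware mug, empty, 80 mm diameter, 95 mm tall, handle at its +y side; origin at the centre of its underside.
- holder: Bystander: steel spring-clip photo holder, base 60 x 90 mm, gripping an upright clear acrylic panel 100 mm wide (its y) whose top is 109 mm above the shelf; origin at the centre of its underside.
- car: Bystander: wooden toy car, 110 mm long (its x), 58 mm wide, 52 mm tall, red wheels; origin at the centre of its underside.
There are look-alikes about, which are no part of the job. Of the things shaped like the stopper, the white one is meant.

How it is judged:
On the way, in this order (a step that is already met when the one before it is completed fails the run):
1. the cap is gripped while the stopper is still down in the bottle (contact force between the fingers and stopper above 4 N and z of stopper_band in the frame of bottle_rim below -0.015 m), for 0.1 s.
2. the orange band is drawn just clear of the rim, the stopper in the fingers (contact force between the fingers and stopper above 4 N and z of stopper_band in the frame of bottle_rim between -0.002 and 0.018 m), for 0.3 s.
At the end, for the whole second after the job is handed in: Fingers still grip the cap (over 4 N), all still; the orange band's lower edge is 2 mm below to 18 mm above the rim; stem in line with the bore (0.08 rad); bottle upright (0.05 rad), raised under 4 mm, within 25 mm of its start; mug, holder and car within 20 mm of theirs (all of step 2 and angle between the z axis of stopper and the z axis of bottle, either way round below 0.08 rad and linear speed of each of stopper, bottle below 0.01 m/s and angle between bottle's own z axis and vertical below 0.05 rad and height (world z) of bottle below 0.004 m and distance of bottle from where it was at the start of the episode below 0.025 m and distance of each of mug, holder, car from where it was at the start of the episode below 0.02 m); the arm keeps its last pose, push and grip.
It fails at once if the stopper is pulled much too far (band's lower edge over 30 mm above the rim) (z of stopper_band in the frame of bottle_rim above 0.03 m).
It fails at once if the cap is squeezed too hard (contact force between the fingers and stopper above 150 N).
It fails at once if the bottle is lifted (8 mm), tipped (0.15 rad) or dragged (30 mm) (height (world z) of bottle above 0.008 m or angle between bottle's own z axis and vertical above 0.15 rad or distance of bottle from where it was at the start of the episode above 0.03 m).
It fails at once if a bystander is disturbed (distance of any of mug, holder, car from where it was at the start of the episode above 0.025 m).
It also fails if it takes over 32 s, if anything falls off the work surface, if the arm or the gripper's body presses on something with over 40 N, if the wrist force passes 120 N, or if a joint passes its speed limit or range.

## Working session

There is one attempt and no reset: what is moved stays moved. The work goes in short steps, each a Python script; the robot and the scene stay as the last script left them, time stands still between calls to the robot, and variables do not carry over. Pictures are saved under pics/ and viewed, at most 10 in all, crops included, and the job is handed in when it is done.

```bash
mkdir -p pics
python3 - <<'E'
from station import ctrl, get_state, vision, models
import cv2, numpy as np
s=get_state(); print(s['time'],s['tcp_pos'],s['eef_rot'],ctrl.pinch_z)
for n in ("scene","side"):
    im,d=vision.grab_frame(n); cv2.imwrite(f"pics/{n}0.png",im); np.savez(f"{n}0.npz",im=im,d=d)
    print(n,{k:np.round(v,3).tolist() for k,v in vision.camera_info(n).items()})
    for t in ("stopper","bottle"):
        for r in models.masks_of(n,t):
            m=r["mask"]; ys,xs=np.nonzero(m); K=vision.camera_info(n); z=d[m]
            P=np.linalg.inv(K["mtx"])@np.vstack([xs,ys,np.ones_like(xs)])*z
            W=(K["R"].T@(P-np.array(K["t"]).reshape(3,1)))[:,z>0]
            print(t,round(r["p"],2),np.round(r["point"]),m.sum(),np.round(np.percentile(W,[2,50,98],axis=1),3).tolist(),im[m].mean(0).round())
E
```

```text
0.0 [ 0.13787714 -0.60909724  0.2304264 ] [-8.72024775e-04  9.93802019e-01  1.11160999e-01 -1.39670587e-04] -0.0187
scene {'mtx': [[366.883, 0.0, 319.986], [0.0, 366.883, 203.661], [0.0, 0.0, 1.0]], 'R': [[0.17, 0.985, -0.0], [0.806, -0.139, -0.576], [-0.567, 0.097, -0.818]], 't': [-0.109, -0.367, 1.247]}
stopper 0.72 [360. 202.] 253 [[0.541, 0.101, 0.021], [0.556, 0.111, 0.115], [0.562, 0.124, 0.137]] [ 47.  53. 104.]
stopper 0.65 [366. 224.] 247 [[0.556, 0.08, 0.027], [0.658, 0.09, 0.192], [0.664, 0.115, 0.201]] [123. 132. 131.]
stopper 0.63 [408. 228.] 265 [[0.62, 0.191, 0.009], [0.632, 0.199, 0.11], [0.638, 0.209, 0.137]] [81. 55. 73.]
bottle 0.57 [357. 257.] 1580 [[0.623, 0.051, -0.0], [0.672, 0.082, 0.096], [0.693, 0.127, 0.153]] [87. 57. 49.]
side {'mtx': [[410.856, 0.0, 324.494], [0.0, 410.856, 191.089], [0.0, 0.0, 1.0]], 'R': [[-0.756, -0.654, 0.0], [-0.502, 0.58, -0.642], [0.42, -0.486, -0.766]], 't': [0.425, 0.37, 0.676]}
stopper 0.89 [300. 182.] 403 [[0.632, -0.06, -0.001], [0.64, -0.008, 0.101], [0.709, 0.0, 0.135]] [51. 86. 52.]
stopper 0.79 [255. 181.] 318 [[0.637, 0.084, 0.154], [0.643, 0.099, 0.185], [0.66, 0.106, 0.2]] [132. 139. 134.]
stopper 0.72 [289. 243.] 437 [[0.535, 0.107, 0.006], [0.542, 0.12, 0.106], [0.556, 0.128, 0.136]] [ 33.  38. 111.]
stopper 0.67 [228. 255.] 533 [[0.612, 0.159, -0.003], [0.619, 0.207, 0.101], [0.694, 0.217, 0.135]] [82. 50. 73.]
bottle 0.89 [264. 222.] 2061 [[0.609, 0.061, -0.002], [0.631, 0.108, 0.089], [0.684, 0.135, 0.15]] [89. 48. 38.]
```

View pics/scene0.png

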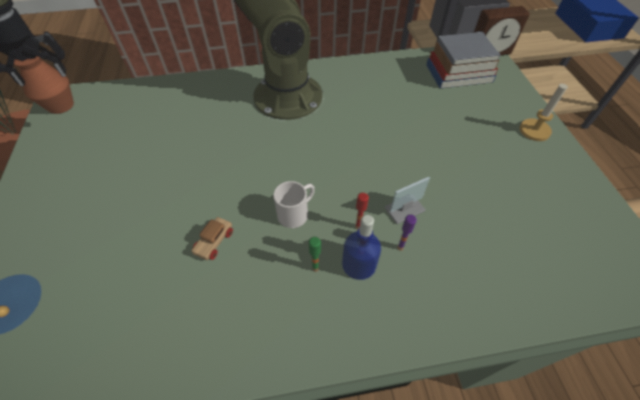

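View pics/side0.png

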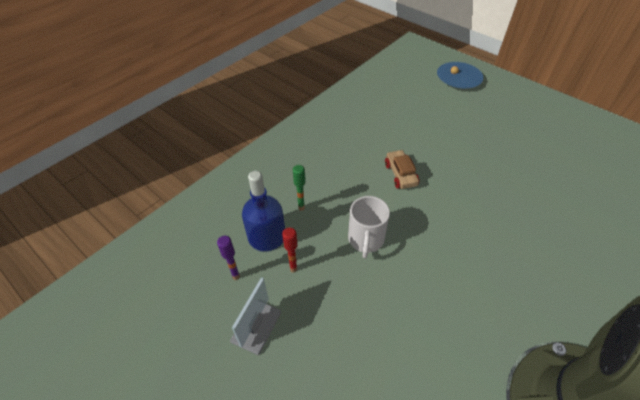

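The white-capped stopper is in the cobalt bottle, at about (365,225) in the scene view and (257,183) in the side view. The red, green and purple look-alikes stand around it. All of them, and the mug and holder, are lower than the grasp height, so I'll approach from above and refine with the wrist camera.

Run:
```python
from station import ctrl, get_state, vision, models
import cv2, numpy as np
from scipy.spatial.transform import Rotation as Rn
for yaw in (0,45,90,135):
    a=np.radians(yaw)/2; q=[0,np.cos(a),np.sin(a),0]
    j=ctrl.ik([0.648,0.095,0.34],q); print(yaw,None if j is None else np.round(j,2))
p=get_state()['tcp_pos']
ctrl.movel([p[0],p[1],0.32],max_speed=0.2)
ctrl.movep([0.648,0.095,0.34],[0,1,0,0])
s=get_state(); im,d=vision.grab_frame("wrist"); cv2.imwrite("pics/w1.png",im)
K=vision.camera_info("wrist"); q=s['eef_rot']
print(s['time'],np.round(s['qpos'],2),s['tcp_pos'],q,np.round(K['hand_eye'],3).tolist())
T=np.eye(4);T[:3,:3]=Rn.from_quat([q[1],q[2],q[3],q[0]]).as_matrix();T[:3,3]=s['tcp_pos'];T=T@K['hand_eye']
v,u=np.mgrid[:400,:640]; P=(np.linalg.inv(K['mtx'])@np.vstack([u.ravel(),v.ravel(),np.ones(u.size)]))*d.ravel()
W=(T[:3,:3]@P).T+T[:3,3]; np.savez("w1.npz",W=W,im=im,d=d)
near=(np.hypot(W[:,0]-.648,W[:,1]-.095)<.05)&(d.ravel()>0)
print("zhist",np.histogram(W[near,2],bins=np.arange(.1,.24,.004)))
zt=np.percentile(W[near&(W[:,2]<.23)&(W[:,2]>.19),2],90); top=near&(abs(W[:,2]-zt)<.004)
print(zt,top.sum(),W[top].min(0),W[top].max(0),W[top].mean(0))
print([ (r['p'],r['point']) for r in models.recognise("wrist","stopper")])
```

```text
0 [ 0.31  0.63 -1.01  1.2   0.53  1.57 -2.18]
45 [ 0.35  0.68 -1.15  1.2   0.61  1.61 -1.46]
90 [ 0.33  0.65 -1.08  1.2   0.57  1.59 -0.64]
135 [ 0.35  0.67 -1.14  1.2   0.6   1.61  0.12]
3.9417 [ 0.3   0.63 -0.99  1.2   0.52  1.56 -2.17] [0.64822502 0.09395653 0.33987648] [ 2.18169245e-04  9.99999715e-01 -7.21198520e-04 -4.49141314e-05] [[-0.001, -0.962, -0.273, 0.07], [1.0, -0.001, -0.0, 0.001], [0.0, -0.273, 0.962, -0.143], [0.0, 0.0, 0.0, 1.0]]
zhist (array([518, 504, 322,  39,   7,  10,   5,   5,   0,   0,   0,   1,  95,
        86,  12,  10,  17,  13,  14,  15,  18,  16,  15,  24, 296, 226,
         0,   0,   0,   0,   0,   0,   0,   0]), array([0.1  , 0.104, 0.108, 0.112, 0.116, 0.12 , 0.124, 0.128, 0.132,
       0.136, 0.14 , 0.144, 0.148, 0.152, 0.156, 0.16 , 0.164, 0.168,
       0.172, 0.176, 0.18 , 0.184, 0.188, 0.192, 0.196, 0.2  , 0.204,
       0.208, 0.212, 0.216, 0.22 , 0.224, 0.228, 0.232, 0.236]))
0.20088067893831169 510 [0.64033244 0.07939316 0.19689384] [0.66426513 0.10365917 0.20221398] [0.65265794 0.09189931 0.19968345]
[(0.92, [235.5, 185.5]), (0.79, [398.8, 169.1]), (0.72, [303.3, 242.9]), (0.71, [318.8, 182.5])]
```

View pics/w1.png

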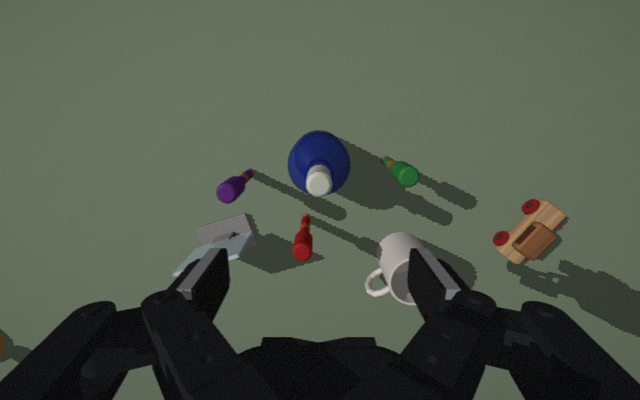

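The wrist view shows the white cap at (319,181) on the bottle, with the fingers' path down clear. I'll descend, re-measure on the way, then grip lightly.

```bash
cat > h.py <<'E'
from station import ctrl, get_state, vision, models
import cv2, numpy as np
from scipy.spatial.transform import Rotation as Rn
def cloud(n):
    s=get_state(); im,d=vision.grab_frame(n); K=vision.camera_info(n); q=s['eef_rot']
    T=np.eye(4)
    if n=="wrist":
        T[:3,:3]=Rn.from_quat([q[1],q[2],q[3],q[0]]).as_matrix();T[:3,3]=s['tcp_pos'];T=T@K['hand_eye']
    else:
        T[:3,:3]=np.array(K['R']).T; T[:3,3]=-T[:3,:3]@np.ravel(K['t'])
    v,u=np.mgrid[:400,:640]; P=(np.linalg.inv(K['mtx'])@np.vstack([u.ravel(),v.ravel(),np.ones(u.size)]))*d.ravel()
    return im,d,((T[:3,:3]@P).T+T[:3,3]).reshape(400,640,3)
E
python3 - <<'E'
from h import *
ctrl.movel([0.6525,0.0917,0.25],max_speed=0.12)
im,d,W=cloud("wrist"); cv2.imwrite("pics/w2.png",im)
r=np.hypot(W[...,0]-.6525,W[...,1]-.0917)
top=(r<.025)&(abs(W[...,2]-.2)<.004)&(d>0); w=W[top]
c=(np.percentile(w,1,axis=0)+np.percentile(w,99,axis=0))/2
rim=(r<.02)&(abs(W[...,2]-.152)<.004)&(d>0)
print(c,np.ptp(w,axis=0),np.median(w,axis=0),rim.sum(),np.median(W[rim],axis=0))
x,y=c[:2]
assert abs(x-.6525)<.004 and abs(y-.0917)<.004
ctrl.movel([x,y,0.163],max_speed=0.06)
s=get_state(); print(s['time'],s['contact_force'])
ctrl.close_gripper(25); ctrl.pause(0.2)
s=get_state(); print(s['time'],s['tcp_pos'],s['contact_force'],s['wrist_torque'],s['width'],s['gripper_force'])
im,d,W=cloud("side"); cv2.imwrite("pics/s3.png",cv2.resize(im[110:310,140:440],None,fx=2.6,fy=2.6))
E
```

```text
[0.65246736 0.09192113 0.19904747] [0.02545125 0.02492555 0.00596307] [0.6533326  0.09182004 0.1997756 ] 333 [0.66208797 0.09199086 0.15189462]
6.5917 [ 0.23713464 -0.72445335  0.84794576]
7.3667 [0.65248151 0.09229227 0.16302308] [0.26975895 1.49379732 0.78957811] [ 0.40782664 -0.05679094 -0.05774637] 0.025090683505852057 26.46716147661209
```

View pics/s3.png

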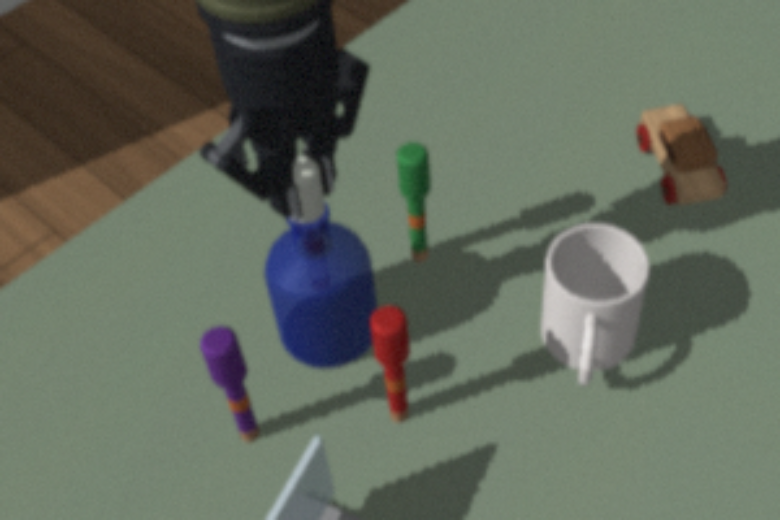

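The cap (at about (308,190) in the crop) is held and the bottle stands upright. Next I'll draw it up slowly in steps, watching the forces.

Run:
```python
from h import *
p=get_state()['tcp_pos']
for dz in (.01,.025,.041):
    ctrl.movel([p[0],p[1],p[2]+dz],max_speed=0.02)
    s=get_state(); print(round(s['time'],2),np.round(s['tcp_pos'],4),np.round(s['contact_force'],2),np.round(s['wrist_torque'],2),round(s['width'],4),round(s['gripper_force'],1))
    if abs(s['contact_force'][2])>6.5: print("stop"); break
im,d,W=cloud("side"); np.savez("s4.npz",im=im,d=d,W=W); cv2.imwrite("pics/s4.png",cv2.resize(im[130:260,205:325],None,fx=4.5,fy=4.5,interpolation=cv2.INTER_CUBIC))
im,d,W=cloud("wrist"); np.savez("w4.npz",im=im,d=d,W=W); cv2.imwrite("pics/w4.png",im)
```

```text
8.07 [0.6525 0.0923 0.1734] [-0.63  0.74 -0.51] [ 0.21  0.14 -0.02] 0.0256 26.5
8.97 [0.6526 0.0922 0.1884] [-0.08 -0.38 -1.36] [-0.04  0.13  0.03] 0.0251 26.6
9.92 [0.6526 0.0923 0.2044] [-0.29 -0.37 -0.84] [-0.09  0.11 -0.  ] 0.025 26.6
```

View pics/s4.png

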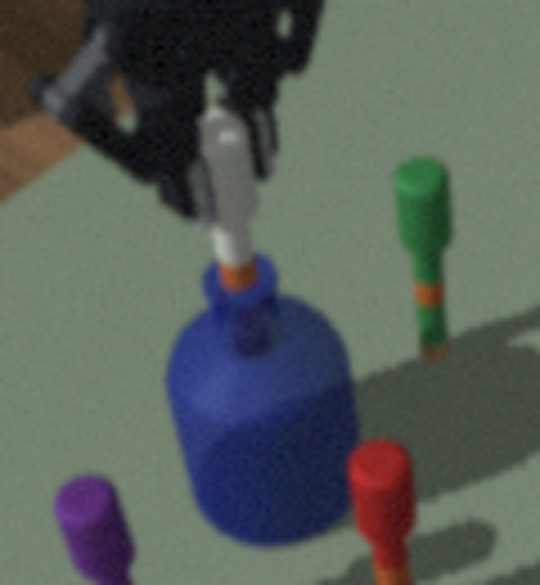

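View pics/w4.png

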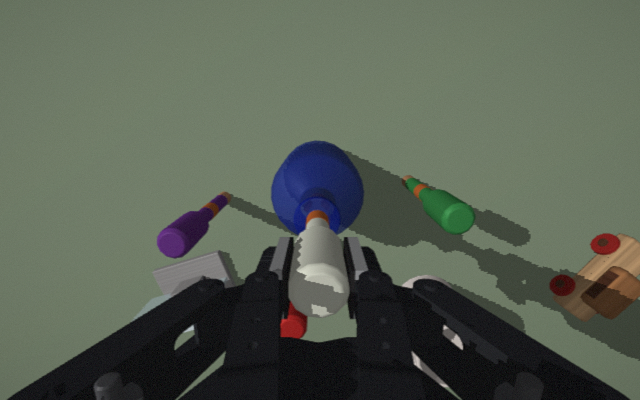

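The band is now showing right at the rim ((237,275) in the side crop, (317,216) in the wrist view). That matches my estimate that its lower edge is roughly level with the rim, and the bottle is upright. I'll draw it up another 8 mm and measure.

Run:
```python
from h import *
p=get_state()['tcp_pos']
ctrl.movel([p[0],p[1],p[2]+.008],max_speed=0.015); ctrl.pause(.3)
s=get_state(); print(round(s['time'],2),np.round(s['tcp_pos'],4),np.round(s['contact_force'],2),round(s['gripper_force'],1))
for n in("side","wrist"):
    im,d,W=cloud(n)
    c=(slice(130,230),slice(205,325)) if n=="side" else (slice(130,330),slice(220,420))
    f=5 if n=="side" else 2.9
    cv2.imwrite(f"pics/{n}5.png",cv2.resize(im[c],None,fx=f,fy=f,interpolation=cv2.INTER_CUBIC))
    hsv=cv2.cvtColor(im,cv2.COLOR_BGR2HSV); r=np.hypot(W[...,0]-.6525,W[...,1]-.092)
    near=(r<.05)&(d>0)
    o=near&(hsv[...,0]>4)&(hsv[...,0]<18)&(hsv[...,1]>120)
    b=near&(hsv[...,0]>105)&(hsv[...,0]<130)&(hsv[...,1]>120)
    rim=b&(r<.02)&(W[...,2]>.14)&(W[...,2]<.17)
    body=b&(W[...,2]<.16)
    print(n,o.sum(),"orange z",np.percentile(W[o][:,2],[2,50,98]) if o.any() else 0,"rim",np.percentile(W[rim][:,2],[50,90,98]) if rim.any() else 0)
```

```text
11.03 [0.6527 0.0923 0.2126] [-0.22 -0.37  0.47] 26.5
side 31 orange z [0.16126542 0.16829666 0.49876429] rim [0.14969594 0.15102655 0.15187391]
wrist 156 orange z [0.16148078 0.16983083 0.27503817] rim [0.15198233 0.15281704 0.15327174]
```

View pics/side5.png

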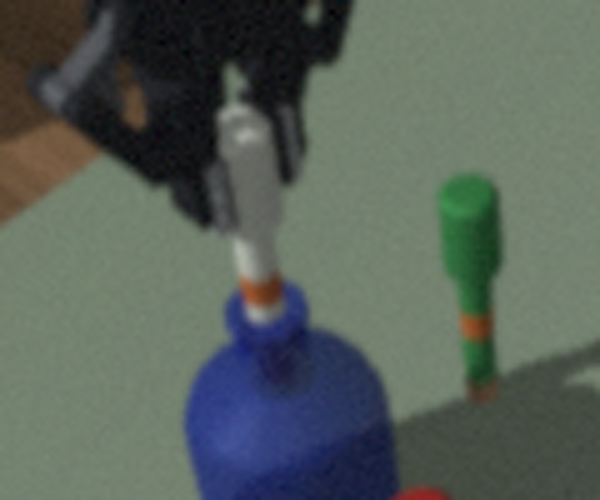

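View pics/wrist5.png

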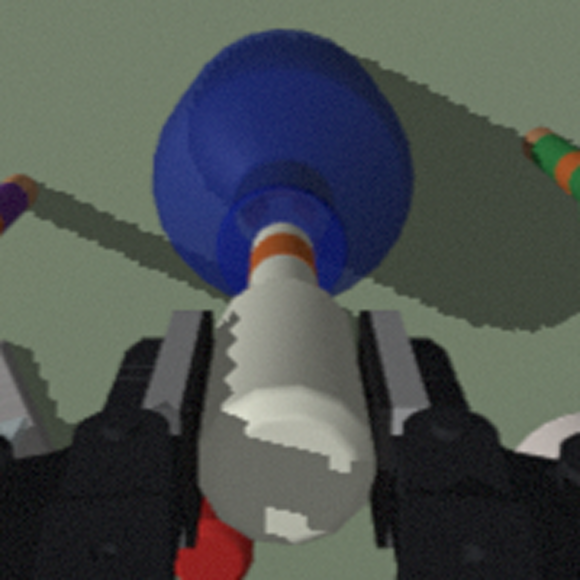

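The band ((262,290) in the side crop, (283,250) in the wrist crop) sits fully above the rim with white stem visible below it. Its lower edge is about 9 mm clear, and the bottle is upright and unmoved.

```bash
python3 -c "
from station import ticket; print(ticket.close_job())"
```

```text
the job is handed in; nothing more can be done
None
```

The job is handed in: the white stopper is held at about 26 N with the orange band's lower edge about 9 mm above the rim, and the bottle is still standing upright; the verdict wasn't shown.

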